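# Index the jug on a ratchet banding wheel

## Task

The freshly glazed jug stands on a banding wheel that is turned by a ratchet lever, one tooth per stroke. Pump that lever to and fro over its full travel until the jug's handle faces the fixed pointer on the stand, stop there, and let go. Do not touch the jug or the toothed wheel it stands on.

Things in the scene. Friction and masses are not known exactly. Their poses are not given: they have to be found in the camera images.
- wheel (a joint): Angle of the toothed wheel and its jug, counter-clockwise from above; 0 when the jug's handle faces the pointer. Starts -0.75 to -1.75; the lever only raises it, overshoot cannot be undone. 18 teeth of 0.349 rad. Friction holds it. A full stroke ends a whole number of teeth from 0: the first may turn it less than a tooth, each later one exactly one.
- lever (a joint): Lever angle: 0 at the back stop, 0.50 at the forward stop, counter-clockwise from above, about the wheel's own upright axis. Going 0 to 0.50 drives the wheel by a spring pawl; the return clicks freely over the teeth. Return to within 0.06 of the back stop to catch the next tooth. Stays where left; takes under 5 N at the grip. Starts 0.1 to 0.35.
- lever_knob (a point): Middle of the upright round wooden grip, 28 mm thick, on the outer end of the flat steel lever, 190 mm from the wheel's axis. The point lies on the grip's axis 70 mm above the table; the grip spans 32 to 96 mm above the table and is free all round; the bar below is 24 mm wide, top at 26 mm. x points outward along the lever, z up.
- wheel_axis (a point): Toothed wheel (184 mm across, 32 to 46 mm high) with a jug (100 mm wide, top at 160 mm, one white loop handle out to 85 mm). The point lies on its axis at table height; x to the jug's handle, z up. Pointer: steel post 118 mm tall on the stand, 130 mm from the axis, its cone tip aimed at the axis, a quarter turn counter-clockwise of the lever's mid travel.

How it is judged:
By the outcome, as a careful person would: the job done as asked, in the order asked, and still so for the second after the job is handed in, with the robot touching nothing.
It also fails if it takes over 56 s, if anything falls off the work surface, if the arm or the gripper's body presses on something with over 40 N, if the wrist force passes 120 N, or if a joint passes its speed limit or range.

## Robot

A 7-joint arm with a two-finger parallel gripper is mounted at the origin on the work surface. World frame = base frame: x ahead of the robot, y to its left, z up, the work surface at z = 0. Lengths are in m, angles in rad, forces in N, time in s.
With the tool pointing down it reaches from about 0.425 to 1.025 m from the base axis. Payload 9.4 kg.
Tool frame: the origin (TCP) lies between the finger pads; the fingertips stand 25 mm ahead of it and the grasp point (between the pads) lies 6 mm ahead of it; z points along the fingers, y is the line along which they close (so a half turn about z gives the same grasp; the last joint's range is limited). The gripper opens to 85 mm and grips with 20 to 120 N. Pads are 22 mm wide; open, the fingers measure 114 mm over their backs; the gripper's body (76 mm by 85 mm) begins 54 mm behind the grasp point. The pads swing forward as they close: fully open they stand 13 mm farther back than shut.
Start: joints at [1.209, 0.599, -0.003, 1.599, 0.002, 0.943, -0.08], TCP at [0.204, -0.696, 0.256] pointing down, gripper open.
Joint ranges: [-2.57, 2.57], [-0.35, 1.97], [-1.29, 1.29], [0.11, 2.56], [-1.05, 4.19], [0.11, 1.86], [-2.63, 2.63]. Speed limits (rad/s): [2.22, 2.22, 3.01, 3.01, 3.14, 3.14, 3.14].

## Interface

Orientations are given as [roll, pitch, yaw] about the fixed x, y, z axes, in that order (R = Rz(yaw) Ry(pitch) Rx(roll)).
In Python, from rig import r gives the robot as it stands. The module is installed in compiled form; this text tells all that it offers.
- The arm moves only by the shell command python3 -m jog 'ROWS' [FORCE]. ROWS is JSON, a list of rows, each a list of 7 numbers: the opening, from 0 (shut) to 1 (fully open), then the shift along the world's x, y, z in mm, then the turn, a rotation vector about the world's x, y, z in degrees. A call has 1 to 5 rows; each row is the pose to reach, as a shift and turn from the pose commanded when the call began; what a row does not reach only later rows make up. A row lasts 1/12 s, in which the tool goes at most 41.7 mm and 7.16 degrees, less where a joint would pass 70% of its speed; a pose out of reach is approached as far as the arm can. A call with a gripper value outside its range is refused whole. The fingers move at their own pace and stop on an object; FORCE is the grip in N (left out, the last holds). Time passes only in rows, so rows that repeat a pose let the fingers close. It gives the time, the measured TCP pose, the force, the opening and the grip force at its end, in the units of the state.
- r.sense(): the state, without advancing time (a new reading comes with each control period).
- r.camera(name): name is "scene" or "top" or "wrist"; returns (picture, depth): 480x640x3 uint8, blue, green, red; 480x640 float32, m along the optical axis (not along the pixel's ray), 0 where there is no reading.
- r.camera_info(name): a dict with "K" (3x3 intrinsics, pixels), "R" (3x3) and "t" (3): a world point X has camera coordinates R X + t. Camera axes: x right, y down, z forward; pixel columns grow to the right and rows downward; lengths in m; the calibration is good to about 2 mm. A picture is of the moment at which its call begins: read the wrist's pose just before it. camera_info takes no time and is no camera call; for the wrist camera it gives the pose at the moment of the call.
- r.close_job(): hands the job in; it is judged then, once.
Trained networks look in the newest picture that a camera, given by its name, has taken for a name from the list of things; names that differ only in an ending like _2 or _b are one class to them, and where a whole thing is asked for, a point or a joint stands for the part that bears it (a point fixed in the world has none). Each returns a list of dicts, best first, with "confidence" (0 to 1); they miss things now and then, are a little off and sometimes report something else, mostly with a low value. They report only what shows in the picture. A call takes as long as a camera call.
- r.trace(camera, thing): "mask" (480x640 bool, what is visible of it) and "box" ([left, top, width, height] in pixels, round what is visible of it).
The state is a dict: "time": time; "joints": joint angles; "joint_velocities": joint speeds; "effort": joint torques, N m; "ee_pos": TCP position; "tool_rot": TCP orientation; "ft_force": force on the tool from outside, world axes, zero at the start; "ft_torque": the same for the moment, N m; "width": opening from 0.0 (shut) to 1.0 (fully open); "grasp_force": force on a finger pad.
Only numpy, scipy, OpenCV 4.12 (cv2) and the standard library are available. Lean on these libraries where they do the work, as an engineer would, in place of code of your own. Each camera call takes 0.05 s, during which the arm holds its last target. There are 200 camera calls.

## Working session

There is one attempt and no reset: what is moved stays moved. The work goes in short steps, Python scripts to look and compute and a shell command to move; the robot and the scene stay as the last step left them, time stands still between calls to the robot, and variables do not carry over. Pictures are saved under pics/ and viewed, at most 10 in all, crops included, and the job is handed in when it is done.

```bash
mkdir -p pics
cat > h.py <<'E'
import numpy as np, cv2
from rig import r
def pts(name, mask, d):
    i=r.camera_info(name); K,R,t=[np.array(i[k]) for k in("K","R","t")]
    v,u=np.nonzero(mask&(d>0)); z=d[v,u]
    c=np.stack([(u-K[0,2])/K[0,0]*z,(v-K[1,2])/K[1,1]*z,z],1)
    return (c-t)@R
def proj(name,X):
    i=r.camera_info(name); K,R,t=[np.array(i[k]) for k in("K","R","t")]
    c=K@(R@np.array(X)+t); return c[:2]/c[2]
E
python3 - <<'E'
from h import *
for n in("top","scene"):
    im,d=r.camera(n); cv2.imwrite(f"pics/{n}0.png",im)
    for th in("lever_knob","wheel_axis","lever","wheel"):
        for o in r.trace(n,th)[:2]:
            P=pts(n,o["mask"],d)
            print(n,th,round(o["confidence"],2),o["box"],np.round(np.median(P,0),3) if len(P) else 0, np.round(P.min(0),3),np.round(P.max(0),3))
s=r.sense();print(s["time"],s["ee_pos"],s["tool_rot"],s["ft_force"])
E
```

```text
top lever_knob 0.83 [425.8, 191.0, 91.4, 41.0] [ 0.641 -0.123  0.027] [ 0.599 -0.183 -0.001] [ 0.704 -0.034  0.111]
top wheel_axis 0.75 [310.6, 165.7, 132.6, 117.8] [0.567 0.033 0.054] [ 0.495 -0.06  -0.002] [0.693 0.122 0.164]
top lever 0.89 [424.3, 191.7, 92.5, 40.1] [ 0.641 -0.122  0.027] [ 0.597 -0.188 -0.002] [ 0.704 -0.023  0.155]
top wheel 0.91 [310.8, 167.0, 131.0, 114.9] [0.567 0.033 0.054] [ 0.495 -0.061 -0.002] [0.689 0.122 0.164]
scene wheel_axis 0.81 [221.9, 233.8, 156.7, 171.6] [0.615 0.013 0.065] [ 0.411 -0.059 -0.003] [0.678 0.151 0.164]
scene lever 0.78 [154.8, 378.8, 123.8, 98.7] [ 0.649 -0.12   0.034] [ 0.589 -0.161 -0.001] [ 0.669 -0.034  0.097]
scene wheel 0.98 [221.5, 236.0, 158.3, 164.1] [0.615 0.013 0.075] [ 0.41  -0.06  -0.003] [0.678 0.152 0.164]
0.5 [ 0.2036804  -0.69578983  0.2562626 ] [-3.14156527e+00  4.14941030e-05  2.84830550e-01] [ 0.0612908  -0.24527324  1.05807628]
```

View pics/top0.png

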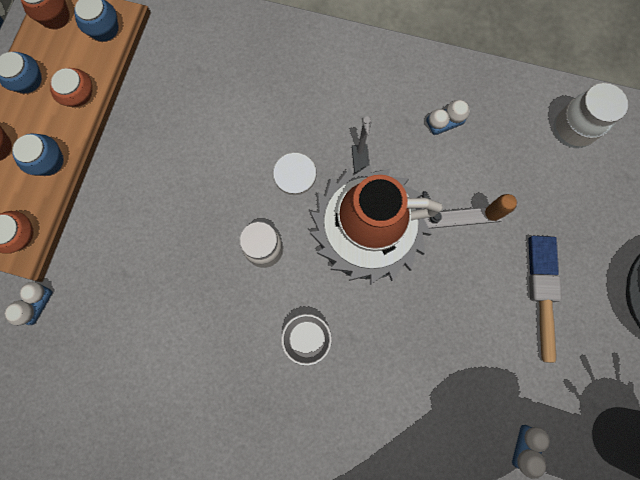

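View pics/scene0.png

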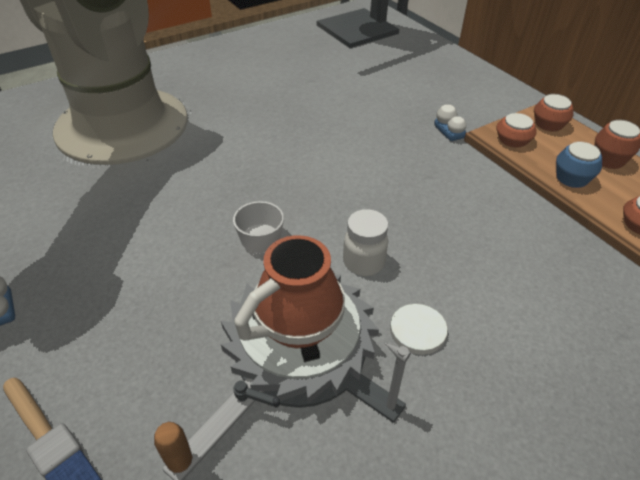

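```bash
cat > m.py <<'E'
from h import *
from scipy.optimize import least_squares
def circ(P,r0=None):
    f=lambda p:np.hypot(P[:,0]-p[0],P[:,1]-p[1])-(p[2] if r0 is None else r0)
    return least_squares(f,[*P[:,:2].mean(0),.05],loss="soft_l1",f_scale=.003).x
def cloud(n):
    im,d=r.camera(n); P=pts(n,np.ones(d.shape,bool),d)
    return P,im[d>0].astype(int)
def measure(axis=None,verbose=True):
    out={}
    for n in("top","scene"):
        P,C=cloud(n); near=np.hypot(P[:,0]-.615,P[:,1]-.03)<.25
        P,C=P[near],C[near]
        hsv=cv2.cvtColor(C[None].astype(np.uint8),cv2.COLOR_BGR2HSV)[0].astype(int)
        if axis is None:
            T=P[(P[:,2]>.157)&(P[:,2]<.168)&(np.hypot(P[:,0]-.615,P[:,1]-.03)<.1)]; o=(T[:,:2].max(0)+T[:,:2].min(0))/2
            print(n,"rim mid",o,np.ptp(T[:,:2],axis=0)," circ",circ(T),len(T))
        else: o=np.array(axis)
        rho=np.hypot(*(P[:,:2]-o).T); a=np.arctan2(P[:,1]-o[1],P[:,0]-o[0])
        h=(rho>.058)&(rho<.09)&(P[:,2]>.065)&(P[:,2]<.15)&(hsv[:,1]<90)
        k=(rho>.16)&(rho<.22)&(P[:,2]>.04)&(P[:,2]<.102)&(hsv[:,1]>90)&(a<-.8)
        pt=(rho>.09)&(rho<.15)&(P[:,2]>.095)&(P[:,2]<.125)&(abs(a)<1)
        for nm,m in(("handle",h),("knob",k),("pointer",pt)):
            Q=P[m]
            if len(Q)<5: print(n,nm,"none",len(Q)); continue
            c=np.median(Q,0); print(n,nm,len(Q),c.round(4),"ang",round(np.median(a[m]),3),"rho",round(np.median(rho[m]),4))
        if k.sum()>20: print(" knob circ r14",circ(P[k],.014)[:2])
E
python3 -c "
from m import *
measure()"
```

```text
top rim mid [0.58507828 0.02192235] [0.06770066 0.08844241]  circ [0.58455844 0.03225698 0.02377843] 2230
top handle 247 [ 0.5988 -0.0368  0.1152] ang -1.294 rho 0.061
top knob 511 [ 0.6467 -0.1398  0.086 ] ang -1.206 rho 0.173
top pointer 121 [0.7034 0.0755 0.115 ] ang 0.427 rho 0.1305
 knob circ r14 [ 0.65401333 -0.14623152]
scene rim mid [0.58648025 0.02030441] [0.06850592 0.09099624]  circ [0.58847482 0.03034361 0.02390537] 2735
scene handle 546 [ 0.6096 -0.041   0.1299] ang -1.205 rho 0.0655
scene knob 1244 [ 0.6637 -0.1456  0.0864] ang -1.137 rho 0.1826
scene pointer 313 [0.7091 0.0728 0.1142] ang 0.41 rho 0.1335
 knob circ r14 [ 0.65295619 -0.14557724]
```

The top view shows the jug at about (378,215), its handle pointing right at (432,206), the knob at (502,207) and the pointer at (365,125). The scene view agrees: knob at (172,445), handle to the left of the jug. This gives an axis near (0.586, 0.031), a knob near (0.653, -0.146) at radius 0.189 (expected 0.190), and a lever angle of about 0.26.

```bash
python3 -m jog '[[1,23,28,0,0,0,4.7],[1,46,56,0,0,0,9.4],[1,69,84,0,0,0,14.1],[1,92,112,0,0,0,18.8],[1,115,140,0,0,0,23.6]]' 30
python3 -m jog '[[1,23,28,0,0,0,4.7],[1,46,56,0,0,0,9.4],[1,69,84,0,0,0,14.1],[1,92,112,0,0,0,18.8],[1,115,140,0,0,0,23.6]]'
python3 -m jog '[[1,23,28,0,0,0,4.7],[1,46,56,0,0,0,9.4],[1,69,84,0,0,0,14.1],[1,92,112,0,0,0,18.8],[1,115,140,0,0,0,23.6]]'
```

```text
time: 1.02
ee_pos: [0.3195, -0.5545, 0.2565]
tool_rot: [3.141, 0.0, 0.7]
ft_force: [0.1, -0.5, -0.0]
width: 1.004
grasp_force: 0.0
time: 1.43
ee_pos: [0.4346, -0.4144, 0.2566]
tool_rot: [3.141, 0.0, 1.112]
ft_force: [0.3, -0.5, 0.4]
width: 1.002
grasp_force: 0.0
time: 1.85
ee_pos: [0.5496, -0.2744, 0.2566]
tool_rot: [3.141, 0.0, 1.524]
ft_force: [0.2, -0.8, -0.4]
width: 1.002
grasp_force: 0.0
```

```bash
python3 -m jog '[[1,26,32,0,0,0,5.9],[1,52,64,0,0,0,11.8],[1,78,96,0,0,0,17.7],[1,104,128,0,0,0,23.5],[1,104,128,0,0,0,23.5]]'
python3 - <<'E'
from m import *
P,C=cloud("wrist")
im,_=r.camera("wrist"); cv2.imwrite("pics/w1.png",im)
o=np.array([.586,.031])
hsv=cv2.cvtColor(C[None].astype(np.uint8),cv2.COLOR_BGR2HSV)[0].astype(int)
rho=np.hypot(*(P[:,:2]-o).T)
k=(rho>.16)&(rho<.22)&(P[:,2]>.03)&(P[:,2]<.1)&(hsv[:,1]>90)
print(k.sum(),P[k].min(0),P[k].max(0),np.median(P[k],0))
t=k&(P[:,2]>.09);print((P[t].min(0)+P[t].max(0))/2,np.ptp(P[t],axis=0))
E
```

```text
time: 2.27
ee_pos: [0.6574, -0.1384, 0.2568]
tool_rot: [3.136, -0.004, 1.946]
ft_force: [1.1, 2.0, 0.5]
width: 1.001
grasp_force: 0.0
832 [ 0.6382094  -0.16153274  0.04696596] [ 0.66280208 -0.13561079  0.09516489] [ 0.64960153 -0.14525065  0.09173996]
[ 0.65169537 -0.14945851  0.09258719] [0.02221341 0.02331039 0.0051554 ]
```

View pics/w1.png

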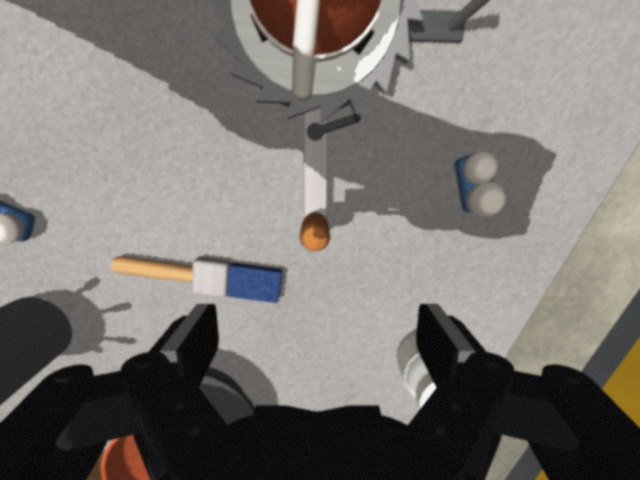

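The knob is at (315,232), between the finger lines at x≈200 and x≈440. The brush lies low at (240,280) and the way down is clear. The knob is at about (0.652, -0.147), so I descend onto it and grip.

```bash
python3 -m jog '[[1,-2,-1,-36,0,0,0],[1,-2,-1,-72,0,0,0],[1,-2,-1,-108,0,0,0],[1,-2,-1,-144,0,0,0],[1,-2,-1,-178,0,0,0]]'
python3 -m jog '[[0.6,0,0,0,0,0,0],[0.3,0,0,0,0,0,0],[0.2,0,0,0,0,0,0],[0.2,0,0,0,0,0,0],[0.2,0,0,0,0,0,0]]' 30
python3 -m jog '[[0.2,0,0,0,0,0,0],[0.2,0,0,0,0,0,0],[0.2,0,0,0,0,0,0]]'
python3 -c "
from m import *
measure([.586,.031])"
```

```text
time: 2.78
ee_pos: [0.6495, -0.151, 0.0768]
tool_rot: [-3.141, 0.001, 1.927]
ft_force: [0.1, -0.4, -0.4]
width: 0.997
grasp_force: 0.0
time: 3.2
ee_pos: [0.6521, -0.1493, 0.081]
tool_rot: [3.138, 0.002, 1.93]
ft_force: [-2.4, -0.1, 11.2]
width: 0.322
grasp_force: 29.5
time: 3.45
ee_pos: [0.6521, -0.1493, 0.081]
tool_rot: [3.138, 0.002, 1.93]
ft_force: [0.3, -1.3, 6.8]
width: 0.317
grasp_force: 29.3
top handle 265 [ 0.5997 -0.0362  0.1226] ang -1.373 rho 0.0689
top knob 484 [ 0.6444 -0.1393  0.0845] ang -1.239 rho 0.1803
top pointer 121 [0.7037 0.0754 0.1151] ang 0.364 rho 0.1264
 knob circ r14 [ 0.64811866 -0.14904422]
scene handle 666 [ 0.6086 -0.0391  0.1324] ang -1.25 rho 0.0737
scene knob 64 [ 0.659  -0.1574  0.0645] ang -1.2 rho 0.202
scene pointer 314 [0.709  0.0726 0.1141] ang 0.333 rho 0.1301
 knob circ r14 [ 0.66685097 -0.16884248]
```

```bash
python3 -c "
import numpy as np
p=lambda t:190*np.array([np.cos(t),np.sin(t)])
def row(a,b,n):
  print([[*(p(a+(b-a)*i/n)-p(a)).round(1),round(np.degrees((b-a)*i/n),1)] for i in range(1,n+1)])
row(-1.219,-1.47,4);row(-1.47,-1.22,4);row(-1.22,-.97,4);row(-.97,-1.22,4);row(-1.22,-1.47,4)"
```

```text
[[np.float64(-11.3), np.float64(-3.8), np.float64(-3.6)], [np.float64(-22.8), np.float64(-6.8), np.float64(-7.2)], [np.float64(-34.5), np.float64(-9.1), np.float64(-10.8)], [np.float64(-46.4), np.float64(-10.7), np.float64(-14.4)]]
[[np.float64(11.8), np.float64(1.6), np.float64(3.6)], [np.float64(23.4), np.float64(3.9), np.float64(7.2)], [np.float64(34.9), np.float64(6.9), np.float64(10.7)], [np.float64(46.2), np.float64(10.6), np.float64(14.3)]]
[[np.float64(11.0), np.float64(4.4), np.float64(3.6)], [np.float64(21.7), np.float64(9.5), np.float64(7.2)], [np.float64(32.1), np.float64(15.3), np.float64(10.7)], [np.float64(42.1), np.float64(21.7), np.float64(14.3)]]
[[np.float64(-10.0), np.float64(-6.4), np.float64(-3.6)], [np.float64(-20.4), np.float64(-12.2), np.float64(-7.2)], [np.float64(-31.1), np.float64(-17.3), np.float64(-10.7)], [np.float64(-42.1), np.float64(-21.7), np.float64(-14.3)]]
[[np.float64(-11.3), np.float64(-3.7), np.float64(-3.6)], [np.float64(-22.8), np.float64(-6.7), np.float64(-7.2)], [np.float64(-34.4), np.float64(-9.0), np.float64(-10.7)], [np.float64(-46.2), np.float64(-10.6), np.float64(-14.3)]]
```

```bash
python3 -m jog '[[0.2,-11,-4,0,0,0,-3.6],[0.2,-23,-7,0,0,0,-7.2],[0.2,-34.5,-9.5,0,0,0,-10.8],[0.2,-46.5,-10.8,0,0,0,-14.4],[0.2,-46.5,-10.8,0,0,0,-14.4]]'
python3 -m jog '[[0.2,-2,0,0,0,0,0],[0.2,-2,0,0,0,0,0]]'
```

```text
time: 3.97
ee_pos: [0.606, -0.1595, 0.0811]
tool_rot: [3.134, 0.001, 1.676]
ft_force: [3.0, 0.9, 4.3]
width: 0.32
grasp_force: 35.9
time: 4.13
ee_pos: [0.606, -0.1594, 0.0811]
tool_rot: [3.133, 0.001, 1.679]
ft_force: [8.1, 0.9, 2.6]
width: 0.319
grasp_force: 36.1
```

The back stop is at x≈0.606: the force rose with no further motion. Next is the forward stroke.

```bash
python3 -m jog '[[0.2,14,1.6,0,0,0,3.6],[0.2,25.5,4,0,0,0,7.2],[0.2,37,7,0,0,0,10.7],[0.2,48,10.6,0,0,0,14.3],[0.2,48,10.6,0,0,0,14.3]]'
python3 -m jog '[[0.2,11,4.5,0,0,0,3.6],[0.2,21.7,9.5,0,0,0,7.2],[0.2,32,15.3,0,0,0,10.7],[0.2,42,21.7,0,0,0,14.3],[0.2,44,23,0,0,0,14.3]]'
python3 -m jog '[[0.2,1,0.7,0,0,0,0],[0.2,1,0.7,0,0,0,0]]'
python3 -c "
from m import *
cv2.imwrite('pics/t2.png',r.camera('top')[0][100:340,260:580])
measure([.586,.031])"
```

```text
time: 4.55
ee_pos: [0.6538, -0.1486, 0.081]
tool_rot: [3.136, 0.002, 1.932]
ft_force: [0.1, -0.0, 12.1]
width: 0.321
grasp_force: 36.2
time: 4.97
ee_pos: [0.6958, -0.1268, 0.0811]
tool_rot: [3.141, 0.003, 2.181]
ft_force: [-6.4, -5.4, 13.7]
width: 0.318
grasp_force: 36.4
time: 5.13
ee_pos: [0.6958, -0.1268, 0.0811]
tool_rot: [3.141, 0.004, 2.178]
ft_force: [-3.3, -3.5, 10.2]
width: 0.316
grasp_force: 35.9
top handle 236 [ 0.618  -0.0297  0.1206] ang -1.099 rho 0.0688
top knob 514 [ 0.6856 -0.1185  0.0843] ang -0.98 rho 0.1802
top pointer 121 [0.7037 0.0756 0.1152] ang 0.364 rho 0.126
 knob circ r14 [ 0.69238946 -0.12637495]
scene handle 641 [ 0.6264 -0.0321  0.1352] ang -0.99 rho 0.0751
scene knob 174 [ 0.6994 -0.1354  0.0869] ang -0.972 rho 0.201
scene pointer 316 [0.709  0.0726 0.1143] ang 0.331 rho 0.1301
 knob circ r14 [ 0.69327407 -0.12340518]
```

View pics/t2.png

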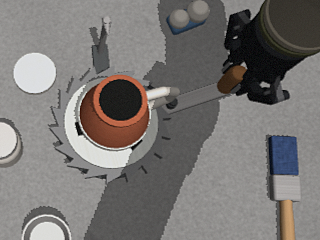

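The view shows the lever at its forward stop (knob at (235,78) in the crop) and the handle turned by +0.27 rad. The wheel is now at about -1.40, which is 4 teeth short of the pointer. Next is the return and another full stroke.

```bash
cat > s.sh <<'E'
python3 -c "
from m import *
measure([.586,.031])" | grep handle
E
python3 -m jog '[[0.2,-13,-8.5,0,0,0,-3.6],[0.2,-23,-14,0,0,0,-7.2],[0.2,-34,-19,0,0,0,-10.7],[0.2,-45,-23.5,0,0,0,-14.3],[0.2,-45,-23.5,0,0,0,-14.3]]'
python3 -m jog '[[0.2,-11,-3.7,0,0,0,-3.6],[0.2,-22.8,-6.7,0,0,0,-7.2],[0.2,-34.4,-9,0,0,0,-10.7],[0.2,-46.2,-10.6,0,0,0,-14.3],[0.2,-47.7,-10.6,0,0,0,-14.3]]'
python3 -m jog '[[0.2,-1,0,0,0,0,0],[0.2,-1,0,0,0,0,0]]'; bash s.sh
```

```text
time: 5.7
ee_pos: [0.6496, -0.1499, 0.0811]
tool_rot: [3.14, 0.002, 1.923]
ft_force: [0.7, 1.2, 5.2]
width: 0.319
grasp_force: 35.5
time: 6.12
ee_pos: [0.6059, -0.1592, 0.0812]
tool_rot: [3.131, 0.001, 1.675]
ft_force: [12.9, 1.3, -1.6]
width: 0.317
grasp_force: 36.6
time: 6.28
ee_pos: [0.606, -0.1592, 0.0811]
tool_rot: [3.131, 0.001, 1.679]
ft_force: [11.8, 0.9, 2.4]
width: 0.319
grasp_force: 36.8
top handle 231 [ 0.6178 -0.0302  0.1192] ang -1.099 rho 0.069
scene handle 633 [ 0.6265 -0.0323  0.1347] ang -0.99 rho 0.0754
```

```bash
python3 -m jog '[[0.2,14,1.6,0,0,0,3.6],[0.2,25.5,4,0,0,0,7.2],[0.2,37,7,0,0,0,10.7],[0.2,48,10.6,0,0,0,14.3],[0.2,48,10.6,0,0,0,14.3]]'
python3 -m jog '[[0.2,11,4.5,0,0,0,3.6],[0.2,21.7,9.5,0,0,0,7.2],[0.2,32,15.3,0,0,0,10.7],[0.2,42,21.7,0,0,0,14.3],[0.2,45,23.5,0,0,0,14.3]]'
python3 -m jog '[[0.2,1,0.7,0,0,0,0],[0.2,1,0.7,0,0,0,0]]'; bash s.sh
python3 -m jog '[[0.2,-13,-8.5,0,0,0,-3.6],[0.2,-23,-14,0,0,0,-7.2],[0.2,-34,-19,0,0,0,-10.7],[0.2,-45,-23.5,0,0,0,-14.3],[0.2,-45,-23.5,0,0,0,-14.3]]'
python3 -m jog '[[0.2,-11,-3.7,0,0,0,-3.6],[0.2,-22.8,-6.7,0,0,0,-7.2],[0.2,-34.4,-9,0,0,0,-10.7],[0.2,-46.2,-10.6,0,0,0,-14.3],[0.2,-47.7,-10.6,0,0,0,-14.3]]'
python3 -m jog '[[0.2,-1,0,0,0,0,0],[0.2,-1,0,0,0,0,0]]'
```

```text
time: 6.8
ee_pos: [0.6532, -0.1485, 0.0811]
tool_rot: [3.136, 0.003, 1.932]
ft_force: [1.2, -0.5, 11.3]
width: 0.321
grasp_force: 36.6
time: 7.22
ee_pos: [0.6957, -0.1266, 0.0811]
tool_rot: [-3.141, 0.003, 2.18]
ft_force: [-11.4, -6.5, 18.0]
width: 0.325
grasp_force: 37.4
time: 7.38
ee_pos: [0.6956, -0.1266, 0.0811]
tool_rot: [-3.141, 0.004, 2.177]
ft_force: [-4.3, -4.7, 11.6]
width: 0.319
grasp_force: 36.5
top handle 174 [ 0.6375 -0.0156  0.125 ] ang -0.747 rho 0.0697
scene handle 575 [ 0.6463 -0.0167  0.1373] ang -0.669 rho 0.0777
time: 7.9
ee_pos: [0.6504, -0.1491, 0.0811]
tool_rot: [3.138, 0.002, 1.922]
ft_force: [2.3, 0.1, 4.0]
width: 0.319
grasp_force: 35.9
time: 8.32
ee_pos: [0.6059, -0.1588, 0.0812]
tool_rot: [3.132, 0.001, 1.674]
ft_force: [12.2, -1.0, -0.1]
width: 0.319
grasp_force: 36.7
time: 8.48
ee_pos: [0.6059, -0.1588, 0.0811]
tool_rot: [3.132, 0.001, 1.678]
ft_force: [9.7, 0.3, 3.3]
width: 0.324
grasp_force: 36.9
```

One exact tooth: -1.40 → -1.05. Stroke 3.

```bash
python3 -m jog '[[0.2,14,1.6,0,0,0,3.6],[0.2,25.5,4,0,0,0,7.2],[0.2,37,7,0,0,0,10.7],[0.2,48,10.6,0,0,0,14.3],[0.2,48,10.6,0,0,0,14.3]]'
python3 -m jog '[[0.2,11,4.5,0,0,0,3.6],[0.2,21.7,9.5,0,0,0,7.2],[0.2,32,15.3,0,0,0,10.7],[0.2,42,21.7,0,0,0,14.3],[0.2,45,23.5,0,0,0,14.3]]'
python3 -m jog '[[0.2,1,0.7,0,0,0,0],[0.2,1,0.7,0,0,0,0]]'; bash s.sh
python3 -m jog '[[0.2,-13,-8.5,0,0,0,-3.6],[0.2,-23,-14,0,0,0,-7.2],[0.2,-34,-19,0,0,0,-10.7],[0.2,-45,-23.5,0,0,0,-14.3],[0.2,-45,-23.5,0,0,0,-14.3]]'
python3 -m jog '[[0.2,-11,-3.7,0,0,0,-3.6],[0.2,-22.8,-6.7,0,0,0,-7.2],[0.2,-34.4,-9,0,0,0,-10.7],[0.2,-46.2,-10.6,0,0,0,-14.3],[0.2,-47.7,-10.6,0,0,0,-14.3]]'
python3 -m jog '[[0.2,-1,0,0,0,0,0],[0.2,-1,0,0,0,0,0]]'
```

```text
time: 8.9
ee_pos: [0.6537, -0.1479, 0.0811]
tool_rot: [3.135, 0.003, 1.931]
ft_force: [2.0, -0.8, 11.7]
width: 0.318
grasp_force: 36.8
time: 9.32
ee_pos: [0.6957, -0.1266, 0.081]
tool_rot: [-3.141, 0.004, 2.18]
ft_force: [-12.5, -8.6, 19.1]
width: 0.318
grasp_force: 37.7
time: 9.48
ee_pos: [0.6957, -0.1266, 0.0811]
tool_rot: [-3.14, 0.004, 2.177]
ft_force: [-5.5, -6.5, 13.1]
width: 0.32
grasp_force: 36.9
top handle 106 [0.6523 0.0048 0.1389] ang -0.394 rho 0.0715
scene handle 562 [0.6589 0.0044 0.1372] ang -0.357 rho 0.0782
time: 10.0
ee_pos: [0.6501, -0.1494, 0.0811]
tool_rot: [3.14, 0.003, 1.922]
ft_force: [0.2, -2.8, 6.1]
width: 0.321
grasp_force: 36.1
time: 10.42
ee_pos: [0.6059, -0.1589, 0.0812]
tool_rot: [3.132, 0.002, 1.675]
ft_force: [10.9, -3.1, 0.1]
width: 0.316
grasp_force: 36.8
time: 10.58
ee_pos: [0.6059, -0.1589, 0.0812]
tool_rot: [3.133, 0.002, 1.678]
ft_force: [8.4, -2.7, 4.0]
width: 0.32
grasp_force: 37.0
```

```bash
python3 -m jog '[[0.2,14,1.6,0,0,0,3.6],[0.2,25.5,4,0,0,0,7.2],[0.2,37,7,0,0,0,10.7],[0.2,48,10.6,0,0,0,14.3],[0.2,48,10.6,0,0,0,14.3]]'
python3 -m jog '[[0.2,11,4.5,0,0,0,3.6],[0.2,21.7,9.5,0,0,0,7.2],[0.2,32,15.3,0,0,0,10.7],[0.2,42,21.7,0,0,0,14.3],[0.2,45,23.5,0,0,0,14.3]]'
python3 -m jog '[[0.2,1,0.7,0,0,0,0],[0.2,1,0.7,0,0,0,0]]'; bash s.sh
python3 -c "
from m import *
cv2.imwrite('pics/t4.png',r.camera('top')[0][100:340,260:580])"
```

```text
time: 11.0
ee_pos: [0.6537, -0.148, 0.0811]
tool_rot: [3.136, 0.004, 1.931]
ft_force: [1.6, -3.3, 11.6]
width: 0.32
grasp_force: 36.9
time: 11.42
ee_pos: [0.6956, -0.1263, 0.081]
tool_rot: [-3.139, 0.004, 2.18]
ft_force: [-14.1, -9.7, 21.8]
width: 0.317
grasp_force: 38.3
time: 11.58
ee_pos: [0.6955, -0.1264, 0.0811]
tool_rot: [-3.139, 0.004, 2.176]
ft_force: [-7.1, -6.2, 13.4]
width: 0.323
grasp_force: 37.4
top handle 96 [0.6569 0.035  0.1401] ang 0.055 rho 0.0711
scene handle 624 [0.6619 0.0286 0.1347] ang -0.031 rho 0.076
```

View pics/t4.png

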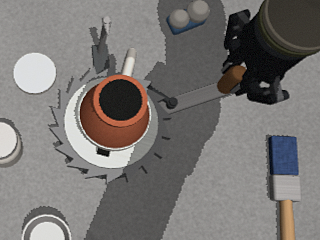

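The handle at (130,60) is still one tooth clockwise of the pointer at (102,45). One last stroke.

```bash
python3 -m jog '[[0.2,-13,-8.5,0,0,0,-3.6],[0.2,-23,-14,0,0,0,-7.2],[0.2,-34,-19,0,0,0,-10.7],[0.2,-45,-23.5,0,0,0,-14.3],[0.2,-45,-23.5,0,0,0,-14.3]]'
python3 -m jog '[[0.2,-11,-3.7,0,0,0,-3.6],[0.2,-22.8,-6.7,0,0,0,-7.2],[0.2,-34.4,-9,0,0,0,-10.7],[0.2,-46.2,-10.6,0,0,0,-14.3],[0.2,-47.7,-10.6,0,0,0,-14.3]]'
python3 -m jog '[[0.2,-1,0,0,0,0,0],[0.2,-1,0,0,0,0,0]]'
python3 -m jog '[[0.2,14,1.6,0,0,0,3.6],[0.2,25.5,4,0,0,0,7.2],[0.2,37,7,0,0,0,10.7],[0.2,48,10.6,0,0,0,14.3],[0.2,48,10.6,0,0,0,14.3]]'
python3 -m jog '[[0.2,11,4.5,0,0,0,3.6],[0.2,21.7,9.5,0,0,0,7.2],[0.2,32,15.3,0,0,0,10.7],[0.2,42,21.7,0,0,0,14.3],[0.2,45,23.5,0,0,0,14.3]]'
python3 -m jog '[[0.2,1,0.7,0,0,0,0],[0.2,1,0.7,0,0,0,0]]'; bash s.sh
python3 -c "
from m import *
cv2.imwrite('pics/t5.png',r.camera('top')[0][100:340,260:580])"
```

```text
time: 12.15
ee_pos: [0.6504, -0.1491, 0.0812]
tool_rot: [3.14, 0.004, 1.922]
ft_force: [0.1, -2.8, 4.8]
width: 0.32
grasp_force: 36.4
time: 12.57
ee_pos: [0.6059, -0.1586, 0.0812]
tool_rot: [3.133, 0.003, 1.674]
ft_force: [9.3, -3.9, 1.1]
width: 0.318
grasp_force: 37.0
time: 12.73
ee_pos: [0.6059, -0.1586, 0.0812]
tool_rot: [3.133, 0.003, 1.677]
ft_force: [8.0, -3.3, 4.0]
width: 0.318
grasp_force: 37.3
time: 13.15
ee_pos: [0.654, -0.1476, 0.0811]
tool_rot: [3.136, 0.004, 1.931]
ft_force: [1.5, -3.3, 11.6]
width: 0.319
grasp_force: 37.2
time: 13.57
ee_pos: [0.6955, -0.1261, 0.081]
tool_rot: [-3.138, 0.004, 2.18]
ft_force: [-15.0, -10.9, 24.0]
width: 0.319
grasp_force: 38.9
time: 13.73
ee_pos: [0.6954, -0.1261, 0.0811]
tool_rot: [-3.138, 0.004, 2.176]
ft_force: [-8.6, -8.0, 14.9]
width: 0.32
grasp_force: 38.0
top handle 156 [0.6507 0.0593 0.1247] ang 0.421 rho 0.0706
scene handle 670 [0.6566 0.053  0.1313] ang 0.298 rho 0.0742
```

View pics/t5.png

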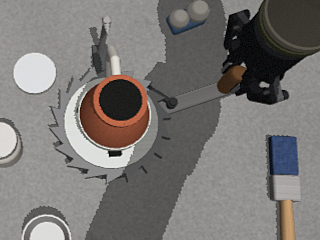

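The handle at (115,60) now lines up with the pointer (measured 0.36 against 0.35 rad). I release and lift straight up.

```bash
python3 -m jog '[[0.5,-1,-1,0,0,0,0],[1,-2,-2,0,0,0,0],[1,-2,-2,0,0,0,0],[1,-2,-2,0,0,0,0],[1,-2,-2,0,0,0,0]]'
python3 -m jog '[[1,0,0,0,0,0,0],[1,0,0,15,0,0,0],[1,0,0,40,0,0,0],[1,0,0,75,0,0,0],[1,0,0,110,0,0,0]]'
python3 -m jog '[[1,0,0,30,0,0,0],[1,0,0,60,0,0,0],[1,0,0,90,0,0,0],[1,0,0,90,0,0,0],[1,0,0,90,0,0,0]]'; bash s.sh
python3 -c "
from m import *
cv2.imwrite('pics/t6.png',r.camera('scene')[0])"
```

```text
time: 14.3
ee_pos: [0.6945, -0.1242, 0.0784]
tool_rot: [3.141, -0.0, 2.179]
ft_force: [0.1, 0.3, -0.5]
width: 0.988
grasp_force: 0.0
time: 14.72
ee_pos: [0.6939, -0.1241, 0.1897]
tool_rot: [-3.141, -0.001, 2.179]
ft_force: [-0.2, -0.8, -0.2]
width: 1.002
grasp_force: 0.0
time: 15.13
ee_pos: [0.6952, -0.1241, 0.2815]
tool_rot: [3.138, 0.003, 2.179]
ft_force: [0.2, -0.5, -1.5]
width: 1.0
grasp_force: 0.0
top handle 159 [0.6507 0.0591 0.1261] ang 0.42 rho 0.0706
scene handle 663 [0.6567 0.0529 0.1313] ang 0.298 rho 0.0742
```

View pics/t6.png

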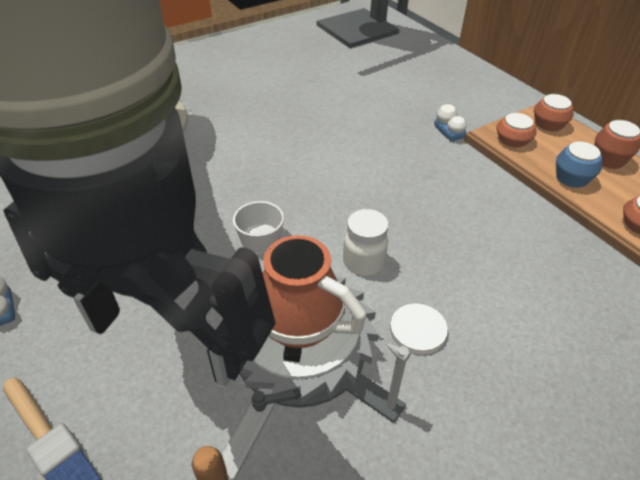

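The handle at (350,300) points straight at the pointer tip at (400,350). The gripper is clear of everything, so I hand the job in.

```bash
python3 -c "
from rig import r
print(r.close_job())"
```

```text
the job is handed in; nothing more can be done
None
```

Job handed in: five full lever strokes brought the jug's handle into line with the pointer (measured about 0.36 rad against 0.35), and I released the lever and lifted the gripper clear at about 15 s.

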